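# Sweep the last capsule out of the dispenser

## Task

The wooden coffee-capsule dispenser has run down to its last capsule, which is stranded out of sight somewhere on the floor inside. Slide the flush, handleless lid fully back, feel for the capsule with the fingertips and sweep it forward out under the front board, not up through the top, so that it drops into the catch tray. Leave the lid fully back for refilling, and do not knock the mug, tin, tumbler or salt shaker about.

Things in the scene. Friction and masses are not known exactly. Their poses are not given: they have to be found in the camera images.
- dispenser: Fixed light-wood capsule hopper with catch tray, 243 x 136 x 82 mm; mouth and tray face left, partly to the robot. Origin on the worktop under the hopper's middle; x runs from its front to its back, y to its left, z up. In this frame, mm (as below): hopper x -90 to 89, y -68 to 68, top z 82; the front board over the mouth (x -90 to -84, z 68 to 82) spans the width.
- floor_edge (a point): Middle of the front edge of the hopper's level floor: x -60, z 28. The floor runs back to the rear wall at x 81, between side walls at y -60 and 60. The mouth over the edge, under the front board, is 120 wide and 40 high. Before the edge is a step 22 down to the tray. Fingers whose front face comes to within 20 of the front board push a capsule wholly off the edge.
- hole_mid (a point): Middle of the hole in the hopper's top when the lid is fully back (x -16.5, z 82): the hole is x -84 (front board) to 51 (lid's front end), y -43 to 43. The fixed grooved rails at its sides are 10 thick and overhang the floor by 17 each, so a capsule can stand partly under them, but fingers in the hole still reach it.
- tray_mid (a point): Middle of the catch tray's floor (x -104, z 6). The tray runs from the step at x -60 to its kerb at x -148, y -60 to 60; kerb and cheeks are 26 high from the worktop.
- top_lid (a joint): How far the lid has slid, m: 0 shut (as it starts), 0.135 fully back at its stop. It moves towards the box's +x (to the robot's right and away), sticks out over the back of the box when open, has about 1.5 N of friction and stays where it is left.
- lid_press (a point): Point on the lid's upper face (z 82), on its centre line, 25 mm behind its front end, amid five fine grip lines; travels with the lid from x -59 shut to x 76 fully back. The lid is a plain light-wood board, 172 x 85 x 8 mm, flush with rails and front board, with no handle: a shut gripper pressing on it with 5 N or more drags it along.
- capsule_mid (a point): Middle of the refillable steel coffee capsule, the only loose part inside: a plain cup 29 mm high, 30 to 65 g, upside down on its flange; flange 37 mm across and 3 thick, body 34 wide, 32 near the top. The point is on its axis, 14.5 mm above the flange face. It starts on the hopper floor, axis anywhere in x -40 to -5, y -40 to 40, hidden by lid and rails.
- mug: Speckled white mug, 86 mm across, 88 high, beyond the box as the robot sees it (its +y side). Origin under its middle. Leave it standing.
- tin: Round tea tin with a broad lid, 91 mm across, 115 high, beyond the box (its +y side), right of the mug. Origin under its middle. Leave it standing.
- glass_tumbler: Clear tumbler, 81 mm across, 92 high, on the robot's side of the box (-y), past its right end. Origin under its middle. Leave it standing.
- shaker: Glass salt shaker, 44 mm across, 90 high, on the robot's side of the box (-y). Origin under its middle. Leave it standing.
- capsule: The same steel capsule seen as a whole; its origin is the centre of its flange's flat face, z along its axis.

How it is judged:
By the outcome, as a careful person would: the job done as asked, in the order asked, and still so for the second after the job is handed in, with the robot touching nothing.
It also fails if it takes over 51 s, if anything falls off the work surface, if the arm or the gripper's body presses on something with over 40 N, if the wrist force passes 120 N, or if a joint passes its speed limit or range.

## Robot

A 6-joint arm with a two-finger parallel gripper is mounted at the origin on a cart in front of the work surface, level with it; the furniture and walls round the work are solid. World frame = base frame: x ahead of the robot, y to its left, z up, the work surface at z = 0. Lengths are in m, angles in rad, forces in N, time in s.
With the tool pointing down it reaches from about 0.25 to 0.725 m from the base axis. Payload 4 kg.
Tool frame: the origin (TCP) lies between the finger pads; the fingertips stand 14 mm ahead of it and the grasp point (between the pads) lies 5 mm behind it (arm.tip_reach is the distance from the TCP to the fingertips, in m); z points along the fingers, y is the line along which they close (so a half turn about z gives the same grasp; the last joint's range is limited). The gripper opens to 85 mm and grips with 20 to 120 N. Pads are 22 mm wide; open, the fingers measure 114 mm over their backs; the gripper's body (76 mm by 85 mm) begins 54 mm behind the grasp point. The pads swing forward as they close: fully open they stand 13 mm farther back than shut.
Start: joints at [1.171, 0.241, 0.005, 1.335, 0, 1.571], TCP at [0.195, 0.461, 0.245] pointing down, gripper open.
Joint ranges: [-2.72, 2.72], [-1.05, 1.87], [-1.09, 1.28], [-1.99, 2.15], [-1.42, 1.44], [-3.14, 3.14]. Speed limits (rad/s): [2.79, 2.79, 3.14, 3.14, 3.14, 3.14].

## Interface

Orientations are given as a unit quaternion [w, x, y, z].
In Python, from station import arm gives the robot as it stands.
- The arm moves only by the tool play_rows, never from a script. Its argument "deltas" is a list that holds one entry, the list of rows, each a list of 7 numbers: the shift along the world's x, y, z in m, then the turn, a rotation vector about the world's x, y, z in rad, then the finger opening in m, from 0 to 0.0854. A call has 1 to 8 rows; each row is the pose to reach, as a shift and turn from the pose commanded when the call began; what a row does not reach only later rows make up. A row lasts 1/12 s, in which the tool goes at most 41.7 mm and 7.16 degrees, less where a joint would pass 70% of its speed; a pose out of reach is approached as far as the arm can. A call with a gripper value outside its range is refused whole. The fingers move at their own pace and stop on an object; "squeeze" is the grip in N (left out, the last holds). Time passes only in rows, so rows that repeat a pose let the fingers close. It gives the time, the measured TCP pose, the force, the opening and the grip force at its end, in the units of the state.
- arm.state(): the state, without advancing time (a new reading comes with each control period).
- arm.snapshot(name): name is "side" or "top"; returns the picture (480x640x3 uint8, red, green, blue); there is no depth.
- arm.calibration(name): a dict with "fx", "fy", "cx", "cy" (pixels), "pose" (4x4, takes a point from camera to world coordinates). Camera axes: x right, y up, looking along -z (the intrinsics and any distortion apply to the point x, -y, -z); pixel columns grow to the right and rows downward; lengths in m; the calibration is good to about 2 mm. A picture is of the moment at which its call begins. calibration takes no time and is no camera call.
- arm.finish_job(): hands the job in; it is judged then, once.
The state is a dict: "time_s": time; "qpos": joint angles; "dq": joint speeds; "effort": joint torques, N m; "ee_pos": TCP position; "eef_rot": TCP orientation; "force": force on the tool from outside, world axes, zero at the start; "ft_torque": the same for the moment, N m; "width": opening from 0.0 (shut) to 1.0 (fully open); "gripper_force": force on a finger pad.
Only numpy, scipy, OpenCV 4.12 (cv2) and the standard library are available. Lean on these libraries where they do the work, as an engineer would, in place of code of your own. Each camera call takes 0.05 s, during which the arm holds its last target. There are 200 camera calls.

## Working session

There is one attempt and no reset: what is moved stays moved. The work goes in short steps, Python scripts to look and compute and a tool call to move; the robot and the scene stay as the last step left them, time stands still between calls to the robot, and variables do not carry over. Pictures are saved under pics/ and viewed, at most 10 in all, crops included, and the job is handed in when it is done.

Besides the shell and the picture viewer there is one more tool, called after "Call:" by a JSON object that holds its "name" and its "arguments", one argument or row to a line. play_rows: Moves the arm, as the interface text tells. Its arguments: {"type":"object","properties":{"deltas":{"type":"array"},"squeeze":{"type":"number"}},"required":["deltas"]}

```bash
ls; mkdir -p pics; python3 - <<'E'
from station import arm
import cv2
for n in("side","top"):
    cv2.imwrite(f"pics/{n}0.png",arm.snapshot(n)[:,:,::-1]); c=arm.calibration(n); print(n,{k:(v if k!='pose' else [[round(float(a),4) for a in r] for r in v]) for k,v in c.items()})
s=arm.state();print(s, arm.tip_reach)
E
```

```text
pics
side {'fx': 536.7728911176824, 'fy': 536.7728911176824, 'cx': 319.9542344493455, 'cy': 241.50183096341684, 'pose': [[0.9888, 0.1038, -0.1071, 0.4181], [-0.1486, 0.6223, -0.7685, -0.5733], [-0.0132, 0.7759, 0.6308, 0.6269], [0.0, 0.0, 0.0, 1.0]]}
top {'fx': 526.446928492541, 'fy': 526.446928492541, 'cx': 313.9906341069022, 'cy': 242.83158296827037, 'pose': [[0.0174, 0.9954, -0.0945, 0.4531], [-0.9997, 0.0187, 0.0124, 0.0816], [0.0141, 0.0943, 0.9954, 1.0312], [0.0, 0.0, 0.0, 1.0]]}
{'time_s': 0.1, 'qpos': array([ 1.17099968e+00,  2.41317632e-01,  3.89802979e-03,  1.33515284e+00,
       -4.57343235e-06,  1.57083947e+00]), 'dq': array([-2.36339359e-04, -1.77596079e-03,  3.38698130e-03,  1.22983151e-03,
       -4.54062889e-04, -2.25086963e-05]), 'effort': array([ 1.47458086e-04, -3.73137438e+01,  2.53010470e+01,  1.08672658e-02,
       -5.99337795e-06, -5.22757006e-06]), 'ee_pos': array([0.19442117, 0.46010675, 0.24452683]), 'eef_rot': array([-1.74080858e-04,  1.98590740e-01,  9.80082103e-01, -8.70828917e-04]), 'force': array([-0.40458395, -0.75043457,  0.5710301 ]), 'ft_torque': array([-0.01415388,  0.00144725,  0.04104134]), 'gripper_force': 0.0, 'width': 1.0010127114628566} 0.014
```

View pics/top0.png

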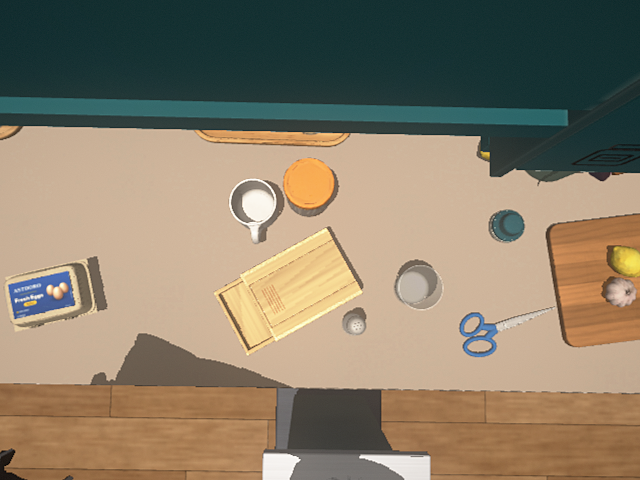

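View pics/side0.png

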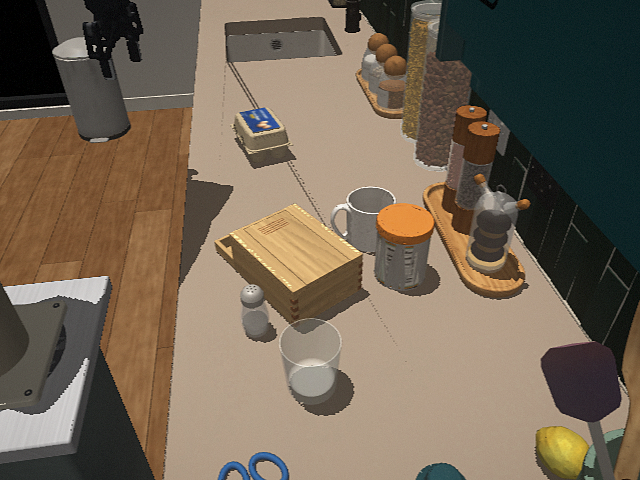

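The top view shows the box from about (215,290) to (361,291), with grip lines near (273,297). The mug is at (255,205), the tin at (309,185), the tumbler at (419,287) and the shaker at (355,322). I'll zoom in for the corners.

```bash
python3 - <<'E'
import cv2,numpy as np
a=cv2.imread("pics/top0.png")[220:360,205:375]; b=cv2.imread("pics/side0.png")[195:325,210:370]
a=cv2.resize(a,None,fx=4,fy=4,interpolation=cv2.INTER_CUBIC);b=cv2.resize(b,None,fx=4,fy=4,interpolation=cv2.INTER_CUBIC)
cv2.imwrite("pics/ta.png",a);cv2.imwrite("pics/sb.png",b)
E
```

```text
(no output)
```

View pics/ta.png

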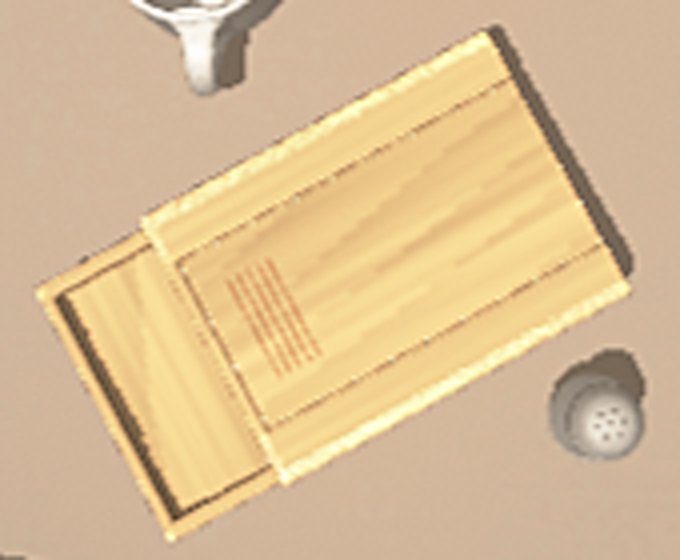

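View pics/sb.png

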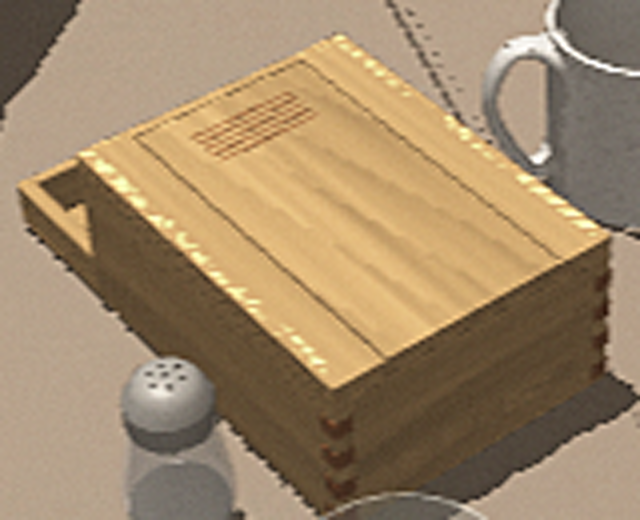

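Zoomed top-face corners, in crop pixels:

| Corner | Top crop | Side crop |
|---|---|---|
| Front left (FL) | (147,218) | (337,35) |
| Front right (FR) | (285,484) | (85,152) |
| Back left (BL) | (490,30) | (608,235) |
| Back right (BR) | (629,290) | (333,388) |

In the top crop the grip lines are centred at about (275,317).

```bash
cat > h.py <<'E'
import numpy as np
from station import arm
def ray(n,u,v):
    c=arm.calibration(n);P=np.array(c['pose']);d=P[:3,:3]@np.array([(u-c['cx'])/c['fx'],-(v-c['cy'])/c['fy'],-1]);return P[:3,3],d
def onz(n,u,v,z):
    o,d=ray(n,u,v);return o+d*(z-o[2])/d[2]
E
python3 - <<'E'
from h import *
np.set_printoptions(precision=4,suppress=True)
loc=np.array([[-90,68],[-90,-68],[89,68],[89,-68]])/1e3
T=np.array([[147,218],[285,484],[490,30],[629,290]])/4+[205,220]
S=np.array([[337,35],[85,152],[608,235],[333,388]])/4+[210,195]
def fit(W):
    lc=loc-loc.mean(0);wc=W-W.mean(0);z=((lc[:,0]-1j*lc[:,1])*(wc[:,0]+1j*wc[:,1])).sum();th=np.angle(z)
    R=np.array([[np.cos(th),-np.sin(th)],[np.sin(th),np.cos(th)]]);t=W.mean(0)-R@loc.mean(0);return th,R,t,(loc@R.T+t-W)
for n,Q in(("top",T),("side",S)):
    W=np.array([onz(n,*q,.082)[:2] for q in Q]);th,R,t,e=fit(W);print(n,th,t,"res mm",e.round(4).tolist())
    if n=="top":
        g=onz(n,275/4+205,317/4+220,.082)[:2];print("grip local",R.T@(g-t))
        for nm,u,v,z in(("mug",255,200,.088),("tin",309,183,.115),("tumbler",419,285,.09),("shaker",356,325,.09)):
            g=onz(n,u,v,z)[:2];print(nm,g,R.T@(g-t))
E
```

```text
top -1.0534751560122009 [0.4696 0.0894] res mm [[0.0005, 0.0027], [-0.0007, 0.0002], [0.001, 0.0], [-0.0007, -0.003]]
grip local [-0.0584 -0.0003]
mug [0.6186 0.178 ] [-0.0033  0.1733]
tin [0.6461 0.0808] [0.0948 0.1492]
tumbler [ 0.4703 -0.1192] [ 0.1817 -0.1025]
shaker [ 0.3977 -0.0072] [ 0.0484 -0.1102]
side -1.0483490753239624 [0.4697 0.0925] res mm [[0.0021, 0.0019], [-0.0039, -0.0001], [0.0021, -0.0005], [-0.0003, -0.0013]]
```

Both views put the box at about (0.470, 0.090) with yaw −1.052. The grip lines come out at local x −58, against −59 given. Box +x in world is (0.496, −0.868). Next I move above the lid, shutting the gripper and turning it square to the box.

Call:
{"name": "play_rows", "arguments": {
  "deltas": [
    [[0.024, -0.032, -0.004, 0, 0, -0.08, 0], [0.048, -0.064, -0.008, 0, 0, -0.16, 0], [0.072, -0.096, -0.012, 0, 0, -0.24, 0], [0.096, -0.128, -0.016, 0, 0, -0.32, 0], [0.12, -0.16, -0.02, 0, 0, -0.4, 0], [0.144, -0.192, -0.024, 0, 0, -0.49, 0], [0.168, -0.224, -0.028, 0, 0, -0.57, 0], [0.192, -0.256, -0.032, 0, 0, -0.652, 0]]
  ]
}}

```text
time_s: 0.77
ee_pos: [0.3871, 0.2027, 0.2129]
eef_rot: [-0.0, 0.504, 0.864, -0.0]
force: [0.5, 0.6, 0.9]
width: 0.001
gripper_force: 0.0
```

Call:
{"name": "play_rows", "arguments": {
  "deltas": [
    [[0.025, -0.03, -0.01, 0, 0, 0, 0], [0.053, -0.063, -0.03, 0, 0, 0, 0], [0.053, -0.063, -0.06, 0, 0, 0, 0], [0.053, -0.063, -0.09, 0, 0, 0, 0], [0.053, -0.063, -0.1, 0, 0, 0, 0], [0.053, -0.063, -0.1, 0, 0, 0, 0]]
  ]
}}

```text
time_s: 1.27
ee_pos: [0.4368, 0.14, 0.1098]
eef_rot: [-0.003, 0.503, 0.865, -0.003]
force: [-0.3, -0.2, -0.7]
width: 0.001
gripper_force: 0.0
```

Call:
{"name": "play_rows", "arguments": {
  "deltas": [
    [[0, 0, -0.008, 0, 0, 0, 0], [0, 0, -0.011, 0, 0, 0, 0], [0, 0, -0.011, 0, 0, 0, 0], [0, 0, -0.011, 0, 0, 0, 0]]
  ]
}}

```text
time_s: 1.6
ee_pos: [0.4401, 0.142, 0.103]
eef_rot: [0.001, 0.502, 0.865, 0.001]
force: [-0.3, -0.1, -0.2]
width: 0.002
gripper_force: 0.0
```

Call:
{"name": "play_rows", "arguments": {
  "deltas": [
    [[0, 0, -0.003, 0, 0, 0, 0], [0, 0, -0.003, 0, 0, 0, 0], [0, 0, -0.003, 0, 0, 0, 0]]
  ]
}}

```text
time_s: 1.85
ee_pos: [0.4397, 0.1417, 0.0996]
eef_rot: [0.0, 0.502, 0.865, 0.0]
force: [-0.6, -0.4, 0.4]
width: 0.001
gripper_force: 0.0
```

Commanded height is about 0.099; the lid should be at TCP 0.096.

Call:
{"name": "play_rows", "arguments": {
  "deltas": [
    [[0, 0, -0.003, 0, 0, 0, 0], [0, 0, -0.004, 0, 0, 0, 0], [0, 0, -0.004, 0, 0, 0, 0]]
  ]
}}

```text
time_s: 2.1
ee_pos: [0.44, 0.1418, 0.096]
eef_rot: [0.0, 0.502, 0.865, 0.0]
force: [-1.4, 0.4, 5.4]
width: -0.0
gripper_force: 2.5
```

Call:
{"name": "play_rows", "arguments": {
  "deltas": [
    [[0, 0, -0.0015, 0, 0, 0, 0], [0, 0, -0.0015, 0, 0, 0, 0]]
  ]
}}

```text
time_s: 2.27
ee_pos: [0.4401, 0.1417, 0.0959]
eef_rot: [0.001, 0.502, 0.865, 0.001]
force: [-4.2, -1.5, 14.4]
width: 0.005
gripper_force: 7.6
```

Call:
{"name": "play_rows", "arguments": {
  "deltas": [
    [[0.0025, -0.0045, 0, 0, 0, 0, 0], [0.0055, -0.01, 0, 0, 0, 0, 0], [0.01, -0.0175, 0, 0, 0, 0, 0], [0.015, -0.026, 0, 0, 0, 0, 0], [0.02, -0.035, 0, 0, 0, 0, 0], [0.0245, -0.043, 0, 0, 0, 0, 0]]
  ]
}}

```text
time_s: 2.77
ee_pos: [0.465, 0.0985, 0.0959]
eef_rot: [0.001, 0.502, 0.865, 0.001]
force: [-3.9, 0.0, 14.1]
width: 0.003
gripper_force: 6.9
```

Call:
{"name": "play_rows", "arguments": {
  "deltas": [
    [[0.005, -0.009, 0, 0, 0, 0, 0], [0.012, -0.021, 0, 0, 0, 0, 0], [0.019, -0.033, 0, 0, 0, 0, 0], [0.026, -0.045, 0, 0, 0, 0, 0], [0.033, -0.057, 0, 0, 0, 0, 0], [0.0385, -0.067, 0, 0, 0, 0, 0], [0.043, -0.075, 0, 0, 0, 0, 0], [0.046, -0.08, 0, 0, 0, 0, 0]]
  ]
}}

```text
time_s: 3.43
ee_pos: [0.5103, 0.0206, 0.0958]
eef_rot: [-0.002, 0.502, 0.865, 0.003]
force: [-7.0, 10.5, 17.0]
width: -0.002
gripper_force: 8.4
```

Call:
{"name": "play_rows", "arguments": {
  "deltas": [
    [[0.001, -0.0015, 0, 0, 0, 0, 0], [0.002, -0.0035, 0, 0, 0, 0, 0], [0.002, -0.0035, 0, 0, 0, 0, 0]]
  ]
}}

```text
time_s: 3.68
ee_pos: [0.512, 0.018, 0.0959]
eef_rot: [-0.002, 0.501, 0.865, 0.003]
force: [-6.0, 8.8, 14.8]
width: 0.0
gripper_force: 7.5
```

The force rose against the stop and then slipped, so the lid is at its stop. I lift clear and look.

Call:
{"name": "play_rows", "arguments": {
  "deltas": [
    [[0, 0, 0.03, 0, 0, 0, 0], [0, 0, 0.065, 0, 0, 0, 0], [0, -0.03, 0.09, 0, 0, 0, 0], [0, -0.065, 0.1, 0, 0, 0, 0], [0, -0.1, 0.1, 0, 0, 0, 0.02], [0, -0.12, 0.1, 0, 0, 0, 0.02], [0, -0.12, 0.1, 0, 0, 0, 0.02]]
  ]
}}

```text
time_s: 4.27
ee_pos: [0.5122, -0.1086, 0.1941]
eef_rot: [0.001, 0.504, 0.864, -0.0]
force: [0.1, 0.7, -0.2]
width: 0.233
gripper_force: 0.0
```

```bash
python3 - <<'E'
from h import *
import cv2
a=arm.snapshot("top")[:,:,::-1];cv2.imwrite("pics/top1.png",a)
cv2.imwrite("pics/t1a.png",cv2.resize(a[210:360,200:390],None,fx=4,fy=4,interpolation=cv2.INTER_CUBIC))
E
```

```text
(no output)
```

View pics/t1a.png

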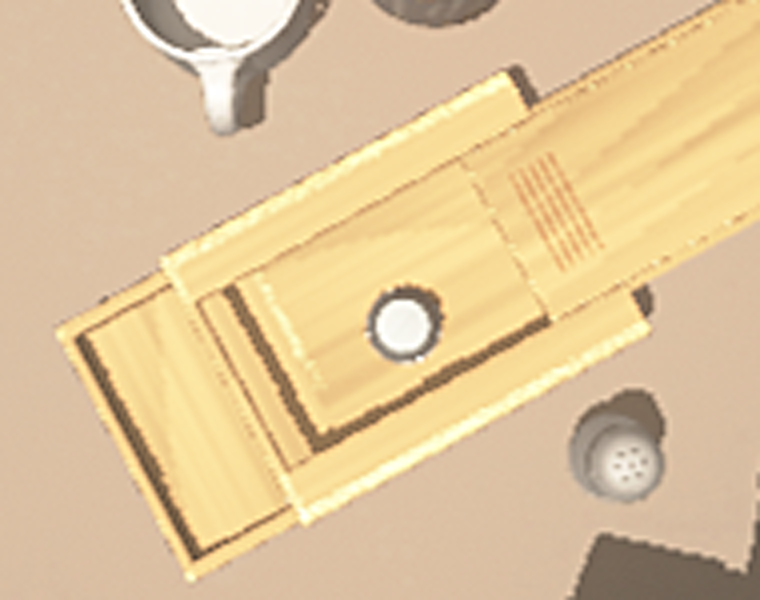

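The lid is open, with its front end at crop (505,240) and the grip lines at about (557,212). The capsule's top is visible in the hole at crop (403,325).

```bash
python3 - <<'E'
from h import *
th=-1.052;R=np.array([[np.cos(th),-np.sin(th)],[np.sin(th),np.cos(th)]]);t=np.array([.4697,.0905])
for nm,u,v,z in(("cap",403,325,.057),("grip",557,212,.082),("lidend",505,240,.082),("FR",305,522,.082),("FL",163,262,.082)):
    g=onz("top",u/4+200,v/4+210,z)[:2];print(nm,g.round(4),(R.T@(g-t)).round(4))
def w(x,y):return (t+R@[x,y]).round(4)
for p in((.034,-.012),(-.064,-.012),(.034,0)):print(p,w(*p))
print(arm.state()['ee_pos'])
E
```

```text
cap [0.4556 0.0922] [-0.0085 -0.0114]
grip [0.5075 0.0234] [ 0.077  -0.0004]
lidend [0.4945 0.0467] [ 0.0503 -0.0002]
FR [0.3676 0.1338] [-0.0882 -0.0672]
FL [0.4818 0.2003] [-0.0893  0.065 ]
(0.034, -0.012) [0.4761 0.055 ]
(-0.064, -0.012) [0.4275 0.1401]
(0.034, 0) [0.4866 0.061 ]
[ 0.511951   -0.10672764  0.19368867]
```

Call:
{"name": "play_rows", "arguments": {
  "deltas": [
    [[-0.008, 0.035, 0, 0, 0, 0, 0.02], [-0.017, 0.074, 0, 0, 0, 0, 0.02], [-0.026, 0.113, 0, 0, 0, 0, 0.02], [-0.035, 0.15, -0.01, 0, 0, 0, 0.02], [-0.0375, 0.162, -0.03, 0, 0, 0, 0.02], [-0.0375, 0.162, -0.06, 0, 0, 0, 0.02], [-0.0375, 0.162, -0.08, 0, 0, 0, 0.02], [-0.0375, 0.162, -0.08, 0, 0, 0, 0.02]]
  ]
}}

```text
time_s: 4.98
ee_pos: [0.4705, 0.0584, 0.1096]
eef_rot: [-0.004, 0.501, 0.866, -0.003]
force: [-0.9, -0.1, -0.3]
width: 0.234
gripper_force: 0.0
```

```bash
python3 - <<'E'
from h import *
import cv2
print(arm.state()['ee_pos'])
a=arm.snapshot("side")[:,:,::-1];cv2.imwrite("pics/s2.png",cv2.resize(a[150:330,200:400],None,fx=3.3,fy=3.3,interpolation=cv2.INTER_CUBIC))
E
```

```text
[0.47045222 0.05837701 0.10963829]
```

View pics/s2.png

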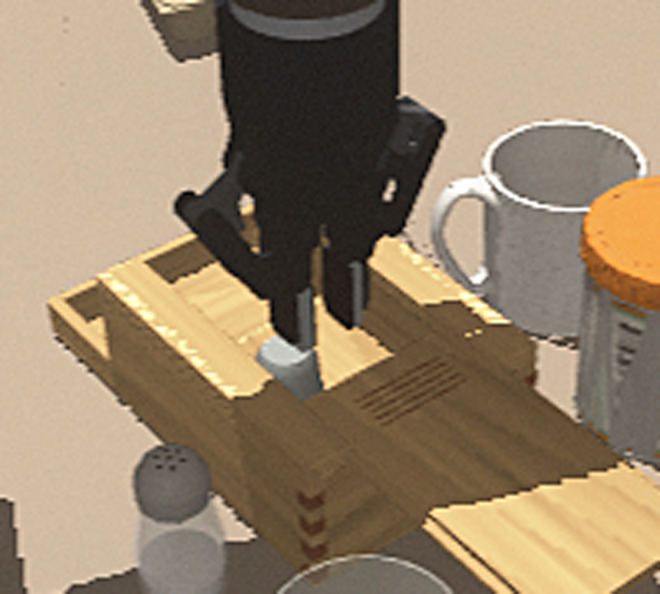

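The fingers are over the hole between the capsule and the lid's end, straddling the capsule's line. I descend slowly, watching the force.

Call:
{"name": "play_rows", "arguments": {
  "deltas": [
    [[0, 0, 0, 0, 0, 0, 0.02], [0, 0, -0.01, 0, 0, 0, 0.02], [0, 0, -0.02, 0, 0, 0, 0.02], [0, 0, -0.03, 0, 0, 0, 0.02], [0, 0, -0.035, 0, 0, 0, 0.02], [0, 0, -0.035, 0, 0, 0, 0.02]]
  ]
}}

```text
time_s: 5.53
ee_pos: [0.4749, 0.057, 0.0792]
eef_rot: [0.0, 0.502, 0.865, 0.0]
force: [-0.3, 0.1, -0.2]
width: 0.235
gripper_force: 0.0
```

Call:
{"name": "play_rows", "arguments": {
  "deltas": [
    [[0, 0, -0.008, 0, 0, 0, 0.02], [0, 0, -0.016, 0, 0, 0, 0.02], [0, 0, -0.022, 0, 0, 0, 0.02], [0, 0, -0.026, 0, 0, 0, 0.02], [0, 0, -0.026, 0, 0, 0, 0.02]]
  ]
}}

```text
time_s: 5.95
ee_pos: [0.4755, 0.0572, 0.0543]
eef_rot: [0.001, 0.502, 0.865, 0.001]
force: [-2.2, -0.1, 11.5]
width: 0.233
gripper_force: 4.1
```

Contact at a fingertip height of about 40 mm. That isn't the floor, so a knuckle is probably on the rail. I raise 4 mm and check that the force clears.

Call:
{"name": "play_rows", "arguments": {
  "deltas": [
    [[0, 0, 0.005, 0, 0, 0, 0.02], [0, 0, 0.005, 0, 0, 0, 0.02], [0, 0, 0.005, 0, 0, 0, 0.02]]
  ]
}}

```text
time_s: 6.2
ee_pos: [0.4748, 0.0571, 0.0578]
eef_rot: [0.0, 0.502, 0.865, 0.0]
force: [0.1, -0.2, -0.8]
width: 0.238
gripper_force: 0.0
```

```bash
python3 - <<'E'
from h import *
import cv2
print(arm.state()['ee_pos'],arm.state()['force'])
a=arm.snapshot("side")[:,:,::-1];cv2.imwrite("pics/s3.png",cv2.resize(a[170:310,220:380],None,fx=4,fy=4,interpolation=cv2.INTER_CUBIC))
E
```

```text
[0.47475563 0.05710071 0.05777683] [ 0.13305603 -0.23659769 -0.75059807]
```

View pics/s3.png

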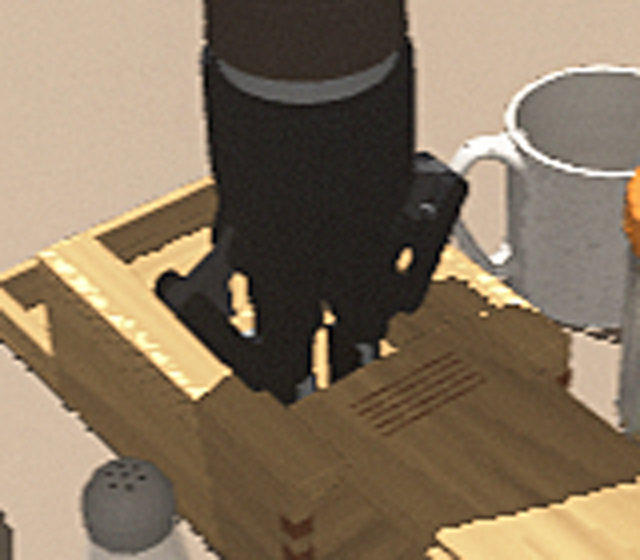

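The −y linkage was sitting on the rail. I shift 5 mm towards the centre line and go a little lower.

Call:
{"name": "play_rows", "arguments": {
  "deltas": [
    [[0.0025, 0.0015, 0, 0, 0, 0, 0.016], [0.0045, 0.0025, 0, 0, 0, 0, 0.016], [0.0045, 0.0025, -0.004, 0, 0, 0, 0.016], [0.0045, 0.0025, -0.007, 0, 0, 0, 0.016], [0.0045, 0.0025, -0.007, 0, 0, 0, 0.016]]
  ]
}}

```text
time_s: 6.67
ee_pos: [0.4795, 0.0597, 0.051]
eef_rot: [0.0, 0.502, 0.865, 0.0]
force: [-0.4, 0.8, 5.2]
width: 0.184
gripper_force: 0.3
```

Call:
{"name": "play_rows", "arguments": {
  "deltas": [
    [[0, 0, 0.003, 0, 0, 0, 0.016], [-0.0015, 0.0025, 0.003, 0, 0, 0, 0.016], [-0.004, 0.007, 0.003, 0, 0, 0, 0.016], [-0.007, 0.012, 0.003, 0, 0, 0, 0.016], [-0.01, 0.0175, 0.003, 0, 0, 0, 0.016], [-0.013, 0.0225, 0.003, 0, 0, 0, 0.016], [-0.016, 0.028, 0.003, 0, 0, 0, 0.016], [-0.0185, 0.0325, 0.003, 0, 0, 0, 0.016]]
  ]
}}

```text
time_s: 7.33
ee_pos: [0.4601, 0.0928, 0.0537]
eef_rot: [-0.0, 0.502, 0.865, -0.0]
force: [-0.2, -0.2, -1.0]
width: 0.187
gripper_force: 0.1
```

```bash
python3 - <<'E'
from h import *
import cv2
a=arm.snapshot("top")[:,:,::-1];b=arm.snapshot("side")[:,:,::-1]
p=cv2.resize(a[230:350,200:330],(520,480));q=cv2.resize(b[190:310,205:275],(280,480));cv2.imwrite("pics/m4.png",np.hstack([p,q]))
E
```

```text
(no output)
```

View pics/m4.png

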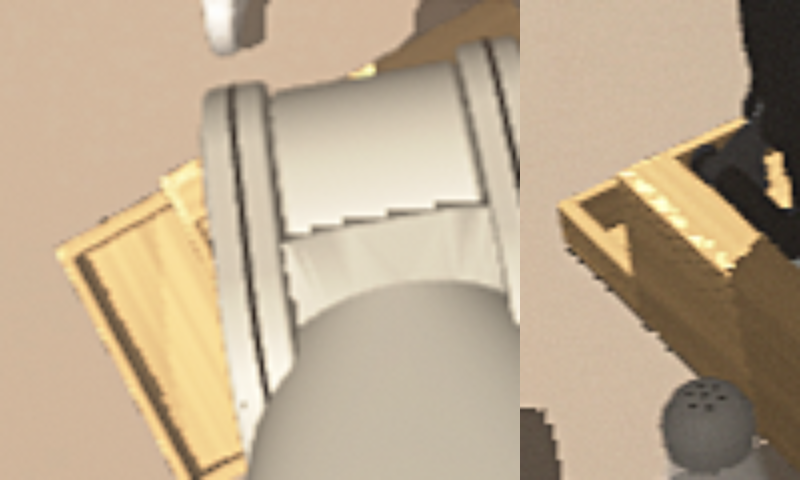

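The arm hides the inside. There's no adverse force, so I finish the sweep.

Call:
{"name": "play_rows", "arguments": {
  "deltas": [
    [[-0.0025, 0.0045, 0, 0, 0, 0, 0.016], [-0.006, 0.0105, 0, 0, 0, 0, 0.016], [-0.01, 0.0175, 0, 0, 0, 0, 0.016], [-0.014, 0.0245, 0, 0, 0, 0, 0.016], [-0.018, 0.0315, 0, 0, 0, 0, 0.016], [-0.022, 0.0385, 0, 0, 0, 0, 0.016], [-0.026, 0.0455, 0, 0, 0, 0, 0.016], [-0.0285, 0.05, 0, 0, 0, 0, 0.016]]
  ]
}}

```text
time_s: 8.1
ee_pos: [0.4313, 0.143, 0.0537]
eef_rot: [-0.0, 0.502, 0.865, -0.0]
force: [-0.2, 0.2, 0.1]
width: 0.187
gripper_force: 0.0
```

Call:
{"name": "play_rows", "arguments": {
  "deltas": [
    [[0, 0, 0, 0, 0, 0, 0.016], [0, 0, 0, 0, 0, 0, 0.016], [0, 0, 0, 0, 0, 0, 0.016]]
  ]
}}

```text
time_s: 8.35
ee_pos: [0.4322, 0.142, 0.0538]
eef_rot: [0.0, 0.502, 0.865, -0.0]
force: [0.0, -0.8, -1.4]
width: 0.187
gripper_force: 0.0
```

```bash
python3 - <<'E'
from h import *
import cv2
a=arm.snapshot("top")[:,:,::-1];b=arm.snapshot("side")[:,:,::-1]
p=cv2.resize(a[230:350,200:300],(400,480));q=cv2.resize(b[190:310,205:305],(400,480));cv2.imwrite("pics/m5.png",np.hstack([p,q]))
E
```

```text
(no output)
```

View pics/m5.png

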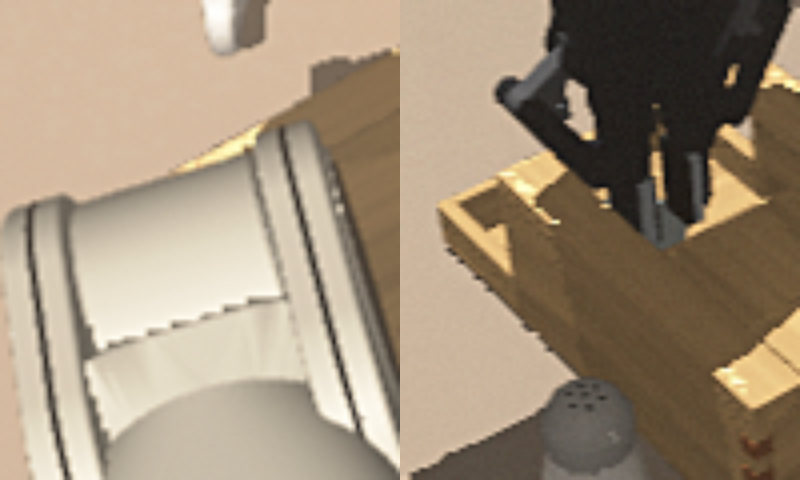

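The tool is at local x −63, so the fingers' front face is about 10 mm from the board. I back off, lift straight up and clear the view.

Call:
{"name": "play_rows", "arguments": {
  "deltas": [
    [[0.005, -0.0087, 0, 0, 0, 0, 0.016], [0.01, -0.0175, 0.01, 0, 0, 0, 0.016], [0.01, -0.0175, 0.045, 0, 0, 0, 0.016], [0.01, -0.0175, 0.085, 0, 0, 0, 0.016], [0.015, -0.03, 0.12, 0, 0, 0, 0.016], [0.025, -0.065, 0.14, 0, 0, 0, 0.016], [0.04, -0.1, 0.14, 0, 0, 0, 0.016], [0.055, -0.135, 0.14, 0, 0, 0, 0.016]]
  ]
}}

```text
time_s: 9.12
ee_pos: [0.489, 0.0051, 0.1963]
eef_rot: [0.002, 0.502, 0.865, 0.001]
force: [0.1, -0.1, -0.2]
width: 0.189
gripper_force: 0.0
```

Call:
{"name": "play_rows", "arguments": {
  "deltas": [
    [[0.01, -0.04, 0, 0, 0, 0, 0.016], [0.02, -0.08, 0, 0, 0, 0, 0.016], [0.025, -0.112, 0, 0, 0, 0, 0.016], [0.025, -0.112, 0, 0, 0, 0, 0.016], [0.025, -0.112, 0, 0, 0, 0, 0.016]]
  ]
}}

```text
time_s: 9.53
ee_pos: [0.512, -0.1077, 0.1934]
eef_rot: [-0.0, 0.504, 0.864, -0.0]
force: [-0.6, 0.1, -0.9]
width: 0.189
gripper_force: 0.0
```

```bash
python3 - <<'E'
from h import *
import cv2
a=arm.snapshot("top")[:,:,::-1];cv2.imwrite("pics/top6.png",a)
cv2.imwrite("pics/t6.png",cv2.resize(a[160:360,190:390],(600,600),interpolation=cv2.INTER_CUBIC))
E
```

```text
(no output)
```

View pics/t6.png

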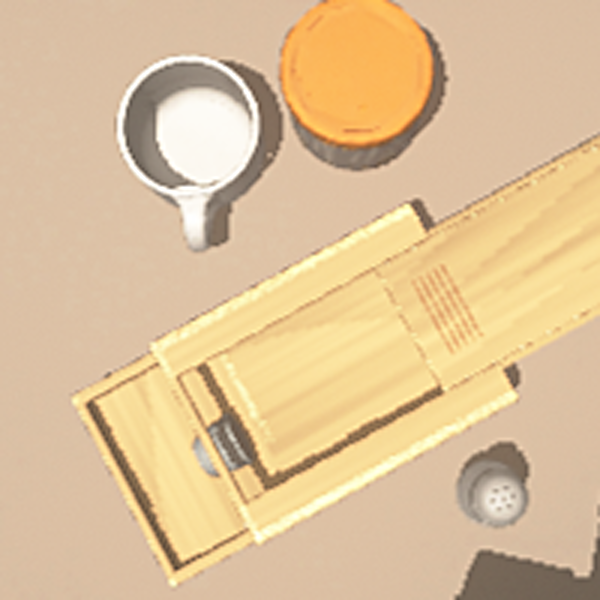

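The lid is still open and the other things haven't moved. The capsule is off the floor, in the tray under the front board, at crop (195–250, 415–475). I check its extents numerically.

```bash
python3 - <<'E'
from h import *
import cv2
th=-1.052;R=np.array([[np.cos(th),-np.sin(th)],[np.sin(th),np.cos(th)]]);t=np.array([.4697,.0905])
a=cv2.imread("pics/top6.png");h=cv2.cvtColor(a,cv2.COLOR_BGR2HSV)
print("S,V map rows 295-322, cols 252-275 (value/sat)")
for v in range(296,322):print(v,' '.join(f"{h[v,u,2]//10:2d}{'*' if h[v,u,1]<70 else ' '}" for u in range(250,276)))
for z in(.006,.02,.035):
    L=[(R.T@(onz("top",u,v,z)[:2]-t)) for v in range(296,322) for u in range(250,276) if h[v,u,1]<70]
    L=np.array(L);print(z,len(L),(L.min(0)*1e3).round(1),(L.max(0)*1e3).round(1))
E
```

```text
S,V map rows 295-322, cols 252-275 (value/sat)
296 24  24  24  25  21  18  24  25  24  24  24  24  25  20  14  15  14  13  23  25  25  24  24  25  25* 24 
297 24  24  24  25  24  17  22  25  24  24  24  24  25  23  13  13  13  14  18  25  25  24  24  25  25* 25 
298 24  24  24  24  25  21  17  24  25  24  24  24  25  23  13  12* 11  13  14  17  24  25  24  25  25* 25 
299 24  24  24  24  25  24  17  22  25  25  25  25  24  15  11* 11* 10* 11  13  14  23  25  24  24  24  24 
300 24  24  24  24  25  24  22  20  24  25  24  19  15  10* 11* 12* 12* 10  12  13  18  24  25  24  24  24 
301 24  24  24  24  24  24  24  19  23  24  16  11* 10* 11* 13* 15* 13* 10  11* 12  13  23  25  25  24  24 
302 24  24  24  24  24  25  25  23  19  16  13* 15* 13* 12* 12* 17* 16* 10  11* 11* 13  18  25  25  24  24 
303 24  24  24  24  23  23  25  25  19  12* 16* 18* 15* 12* 11* 18* 18* 11* 10  11* 12  13  18  24  25  24 
304 25  24  24  24  24  23  24  25  24  18  16* 16* 13* 12* 12* 14* 19* 16* 10  11  11  12  13  23  25  24 
305 25  24  24  24  24  20  22  25  25  23  14* 17* 15* 12* 12* 11* 20* 20* 12* 1
[... 1173 characters left out ...]
  13* 17* 17  20  23  24  25  25  20  14 
317 25  24  24  25  25  25  25  25  22  16* 16* 15* 19  24  25  25  18  21  24  24  24  24  24  25  22  13 
318 25  24  24  25  25  25  25  25  25  23  19  17* 14  22  25  25  22  17  24  25  24  24  23  24  24  19 
319 25  25  24  24  25  25  25  25  25  25  24  23  23  23  24  25  24  19  23  25  24  24  23  23  24  24 
320 25  25  24  24  25  25  25  25  25  25  24  24  24  24  24  24  25  22  18  23  24  24  23  23  24  25 
321 25  25  25  24  24  25  25  25  25  25  24  24  24  24  24  24  25  24  18  21  25  24  23  23  23  24 
0.006 191 [-105.5  -23.7] [-58.7  10.8]
0.02 191 [-104.1  -23.6] [-57.9  10.4]
0.035 191 [-102.5  -23.5] [-57.1  10. ]
```

```bash
python3 - <<'E'
from h import *
import cv2
th=-1.052;R=np.array([[np.cos(th),-np.sin(th)],[np.sin(th),np.cos(th)]]);t=np.array([.4697,.0905])
# rectify the two images onto box-frame planes, print profile along x at several y (saturation, value)
def prof(img,n,z,ys,xs):
    c=arm.calibration(n);P=np.linalg.inv(np.array(c['pose']));h=cv2.cvtColor(img,cv2.COLOR_BGR2HSV)
    print(n,z);print("  x  ",xs)
    for y in ys:
        o=[]
        for x in xs:
            w=np.append(t+R@[x/1e3,y/1e3],[z,1]);p=P@w;u=c['cx']-c['fx']*p[0]/p[2];v=c['cy']+c['fy']*p[1]/p[2]
            q=h[int(round(v)),int(round(u))];o.append(f"{q[2]}/{q[1]}")
        print(y,' '.join(o))
a=cv2.imread("pics/top6.png")
prof(a,"top",.035,range(-28,16,4),range(-108,-48,3))
b=arm.snapshot("side")[:,:,::-1].copy();cv2.imwrite("pics/side6.png",b)
h=cv2.cvtColor(b,cv2.COLOR_BGR2HSV);h0=cv2.cvtColor(cv2.imread("pics/side0.png"),cv2.COLOR_BGR2HSV)
m=(h[205:270,210:262,1]<60)&(h0[205:270,210:262,1]>=60)
for i,j in np.argwhere(m):print((j+210,i+205),h[i+205,j+210],end=' ')
E
```

```text
top 0.035
  x   range(-108, -48, 3)
-28 251/93 250/96 246/102 243/105 243/105 245/103 225/114 232/113 245/103 240/106 250/104 205/117 147/113 174/117 255/93 247/100 245/103 246/103 247/101 247/101
-24 251/92 250/96 247/99 243/104 247/101 249/101 222/119 214/106 247/108 238/109 245/114 135/60 131/99 179/118 255/91 247/100 238/107 235/110 236/108 237/109
-20 251/92 250/95 250/103 238/110 149/72 246/101 223/121 135/43 151/25 114/60 139/44 140/44 104/71 132/114 245/110 247/99 241/106 235/109 235/109 237/108
-16 251/93 253/96 250/100 163/14 194/54 255/101 210/123 160/27 114/65 125/57 188/27 161/36 108/73 133/109 234/117 247/100 245/99 245/98 242/105 243/104
-12 251/91 252/100 237/87 199/21 211/52 254/96 241/119 171/24 118/58 127/56 155/41 133/54 112/75 133/104 239/115 249/98 244/102 246/93 243/107 242/105
-8 252/91 253/97 238/58 210/19 221/50 252/100 242/118 181/21 120/62 126/57 119/62 129/57 111/71 138/107 238/114 249/98 245/103 245/97 243/106 244/103
-4 251/91 254/96 233/68 213/19 220/52 245/100 229/126 181/23 124/58 124/60 155/39 120/62 111/71 139/108 180/122 248/101 242/106 244/91 237
[... 28229 characters left out ...]
int64(269)) [ 15  55 215] (np.int64(212), np.int64(269)) [ 16  54 214] (np.int64(214), np.int64(269)) [ 17  56 215] (np.int64(215), np.int64(269)) [ 16  54 216] (np.int64(216), np.int64(269)) [ 16  55 213] (np.int64(217), np.int64(269)) [ 16  57 215] (np.int64(218), np.int64(269)) [ 17  54 217] (np.int64(219), np.int64(269)) [ 16  54 216] (np.int64(222), np.int64(269)) [ 15  59 213] (np.int64(223), np.int64(269)) [ 16  53 216] (np.int64(226), np.int64(269)) [ 16  52 215] (np.int64(228), np.int64(269)) [ 14  55 219] (np.int64(229), np.int64(269)) [ 17  57 216] (np.int64(230), np.int64(269)) [ 16  58 217] (np.int64(231), np.int64(269)) [ 15  55 218] (np.int64(232), np.int64(269)) [ 16  56 218]
```

The top view puts the capsule at x −103 to about −64. The side view also shows metal near (258,240), so I intersect those rays with the capsule's position to get its height.

```bash
python3 - <<'E'
from h import *
import cv2
th=-1.052;R=np.array([[np.cos(th),-np.sin(th)],[np.sin(th),np.cos(th)]]);t=np.array([.4697,.0905])
h=cv2.cvtColor(cv2.imread("pics/side6.png"),cv2.COLOR_BGR2HSV)
for v in range(234,262):print(v,' '.join(f"{h[v,u,2]//10:2d}{'*' if h[v,u,1]<30 else ' '}" for u in range(248,282)))
for p in((256,240),(261,238),(270,238)):
    print(p,[(int(z*1e3),*(1e3*(R.T@(onz("side",*p,z)[:2]-t))).round(0)) for z in(.01,.02,.03,.04,.05,.06,.082)])
E
```

```text
234 24  16  10  10  10   9  21  25  25  24  24  24  23  23  23  23  24  24  24  24  23  23  23  23  23  23  23  24  23  23  23  22  22  23 
235 24  25  20   8   8  20  24  24  24  23  23  23  23  23  24  24  24  24  23  23  23  23  23  23  23  24  24  23  22  22  23  23  23  24 
236 24  24  25  24  24  24  24  23  23  23  23  23  24  24  24  24  24  24  24  23  23  23  23  23  23  23  23  23  23  24  24  24  24  24 
237 24  24  24  24  23  22  23  23  23  23  24  24  23  22  20  19  18  20  24  24  25  24  24  24  24  23  24  24  24  24  24  24  24  24 
238 24  24  24  23  23  22  22  23  24  23  20* 20* 20* 20* 19* 19* 18* 19* 19* 22  25  25  24  24  24  24  24  24  24  24  24  24  24  24 
239 23  23  24  24  23  23  23  23  23  20* 20* 20* 20* 20* 20* 21* 21* 14*  5*  4* 10  19  25  25  25  25  24  24  24  24  24  24  23  23 
240 24  23  23  23  24  24  23  22  19* 19* 20* 20* 21* 21* 21* 15*  6   6  11* 18* 23* 21* 17* 14  19  25  25  24  24  24  23  23  23  23 
241 24  24  23  23  24  24  23  24  23  21  19* 20* 21* 22* 15*  6   6  19* 18*  8*  8*  7*  8*  8*  8* 15  24  24  23  
[... 3072 characters left out ...]
0), np.float64(-29.0)), (82, np.float64(-48.0), np.float64(-42.0))]
(261, 238) [(10, np.float64(-127.0), np.float64(12.0)), (20, np.float64(-116.0), np.float64(6.0)), (30, np.float64(-105.0), np.float64(-1.0)), (40, np.float64(-94.0), np.float64(-7.0)), (50, np.float64(-83.0), np.float64(-13.0)), (60, np.float64(-72.0), np.float64(-19.0)), (82, np.float64(-48.0), np.float64(-33.0))]
(270, 238) [(10, np.float64(-116.0), np.float64(25.0)), (20, np.float64(-105.0), np.float64(18.0)), (30, np.float64(-94.0), np.float64(12.0)), (40, np.float64(-84.0), np.float64(5.0)), (50, np.float64(-73.0), np.float64(-1.0)), (60, np.float64(-62.0), np.float64(-8.0)), (82, np.float64(-38.0), np.float64(-22.0))]
```

The side view shows the flange opening facing back, and the top view shows the flange edge-on at x ≈ −76, 15 mm in front of the step. So the capsule lies on its side, free on the tray floor. The lid is at its stop and the robot is clear, so I hand in.

```bash
python3 -c "
from station import arm
print(arm.finish_job())"
```

```text
the job is handed in; nothing more can be done
None
```

The job is handed in: the lid is fully back, the capsule was swept out under the front board and lies on its side in the catch tray, and the mug, tin, tumbler and shaker were not touched.

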